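Tuck the service cover under the lapped flap and hold it flat

TASK

Close the service opening of the grey instrument case: pick up the loose light-grey metal cover by its black grip, tuck the cover's vented rear edge in under the free edge of the case's hinged rear flap without lifting the flap, slide it fully home, and press its front down flat against the copper spring strip. Work gently, never putting more than 40 N on the case, leave the other things on the bench where they are, and finish while still holding the cover pressed flat, so that a colleague can drive in its two screws.

Things in the scene. Friction and masses are not known exactly. Their poses are not given: they have to be found in the camera images.
- unit: Grey instrument case, fixed, 200 (x) x 160 (y) x 51 mm; origin at the centre of its underside on the mats (4 mm above the work surface), z up. Front panel (sockets, rocker) faces its -x, flap at +x. The front half of its top is open: front and side ledges at z = 41.5 mm, rear ledge 44 mm. Side cheeks at y = +-76 mm reach z = 49 mm. Only the strip stands above the front ledge.
- unit_home (a point): Where the middle of the cover's lower rear edge lies when fully home and flat: x = 20, y = 0, z = 44 mm in the case's frame, same axes. It is in the pocket under the flap, 5 mm high (rear ledge z = 44, flap underside z = 49 mm), with a stop at x = 21.5 mm. The rear ledge reaches forward to x = -22 mm, its front lip bent down, so the cover's edge can be set on it in front of the flap and slid in.
- unit_front (a point): Middle of the case's upper front: x = -100, y = 0, z = 44 mm in the case's frame. Fully home and level, the cover's lower front edge lies here, flush with the front panel; it then bears on the rear ledge and on the strip, 2.5 mm above the front ledge.
- flap (a joint): Hinge of the light-grey metal rear flap, rad: 0 lying closed on the cheeks by its own weight, grows as its front edge is lifted (0.01 rad is about 0.9 mm at the edge). 2 mm sheet, 150 g, hinged at the case's back (x = 95, z = 51 mm in the case's frame).
- flap_edge (a point): Middle of the underside of the flap's flat, where its turned-up lip begins: case frame x = 4, z = 49 mm. From here the lip rises forwards at about 32 degrees, to x = -4 mm, about 5 mm higher, and leads the cover's edge in. Home, the cover is 16 mm past this point.
- strip (a joint): Copper spring contact strip on the front ledge, 8 mm (x) x 104 mm (y), centred at x = -88 mm in the case's frame, in m: 0 standing with its top at z = 49 mm, 0.005 pushed down level with the rear ledge (cover flat), at most 0.0075. It resists with 4 N at first, 12 N at 0.005, 16 N at 0.0075; the cover's own weight does not press it down.
- cover: Loose light-grey metal cover, plate 120 (x) x 144 (y) x 3 mm, about 200 g, flat on the mat, grip up; origin at the centre of the plate's underside, z up. +x points to its rear edge (vent slots near it; to be tucked), -x to its front edge (screw holes in the corners). Home, its origin is at x = -40, y = 0, z = 44 mm in the case's frame, axes along the case's.
- cover_rear (a point): Middle of the lower rear edge of the cover: x = 60, y = 0, z = 0 mm in its frame.
- cover_grip (a point): Where to hold the cover: x = -20, y = 0, z = 27 mm in its frame. The black grip is an upright flat-sided block, 12 mm thick (cover's x), 54 mm long (y), centred here, its top 31 mm above the plate's underside; its foot is 18 x 70 mm and reaches 6 mm above the underside. Fingers close along the cover's x.
- flux_pot: Flux pot, white with a lid, 48 mm across, 74 mm high, origin at the centre of its underside; stays where it is.
- paste_tin: Orange and white paste tin, 64 mm across, 24 mm high, origin at the centre of its underside; stays where it is.
- wire_spool: Spool of copper wire with teal flanges, 58 mm across, 30 mm high, origin at the centre of its underside; stays where it is.
- adapter: Black power adapter, a plain oblong block, 41 (x) x 118 (y) x 26 mm, lying on the mat on the side where the cover is not; origin at the centre of its underside; stays where it is.
- rosin_jar: Amber jar, 60 mm across, 51 mm high, origin at the centre of its underside; stays where it is.

How it is judged:
On the way, in this order (a step that is already met when the one before it is completed fails the run):
1. the cover is picked up: its rear edge is lifted 30 mm or more (height (world z) of cover_rear above 0.035 m), for 0.1 s.
2. the cover's rear edge has entered under the flat of the flap (x of cover_rear in the frame of unit above 0.008 m and z of cover_rear in the frame of unit between 0.04 and 0.0475 m and value of joint flap below 0.08 rad), for 0.1 s.
At the end, for the whole second after the job is handed in: Cover's rear edge under the flap: within 6 mm of home, 7 mm of the middle, 2.5 mm of ledge height; cover aligned within 0.08 rad, flat within 0.03 rad; strip pressed down over 3 mm; flap closed (under 0.025 rad); fingers still bear on the cover with over 4 N; cover still (x of cover_rear in the frame of unit between 0.014 and 0.024 m and y of cover_rear in the frame of unit between -0.007 and 0.007 m and z of cover_rear in the frame of unit between 0.0415 and 0.0465 m and angle between the x axis of cover and the x axis of unit, either way round below 0.08 rad and angle between the z axis of cover and the z axis of unit, either way round below 0.03 rad and value of joint strip above 0.003 m and value of joint flap below 0.025 rad and contact force between the fingers and cover above 4 N and linear speed of cover below 0.02 m/s); the arm keeps its last pose, push and grip.
It fails at once if the flap is lifted by more than 0.1 rad (about 9 mm at its edge) (value of joint flap above 0.1 rad).
It fails at once if more than 40 N between the cover and the case (contact force between cover and unit above 40 N).
It fails at once if more than 40 N between the robot and the case (contact force between the arm and unit above 40 N).
It fails at once if the pot, the tin, the jar, the spool or the black adapter is moved by more than 20 mm (distance of any of flux_pot, paste_tin, wire_spool, rosin_jar, adapter from where it was at the start of the episode above 0.02 m).
It also fails if it takes over 42 s, if anything falls off the work surface, if the arm or the gripper's body presses on something with over 40 N, if the wrist force passes 120 N, or if a joint passes its speed limit or range.

ROBOT

A 7-joint arm with a two-finger parallel gripper is mounted at the origin on a cart in front of the work surface, level with it; the furniture and walls round the work are solid. World frame = base frame: x ahead of the robot, y to its left, z up, the work surface at z = 0. Lengths are in m, angles in rad, forces in N, time in s.
With the tool pointing down it reaches from about 0.4 to 0.875 m from the base axis. Payload 19.3 kg.
Tool frame: the origin (TCP) lies at the very end of the fingers, on their centre line; the grasp point (between the pads) lies 19 mm behind it; z points along the fingers, y is the direction in which the jaws open and shut (so a half turn about z gives the same grasp; the last joint's range is limited). The gripper opens to 85 mm and grips with 20 to 120 N. Pads are 22 mm wide; open, the fingers measure 114 mm over their backs; the gripper's body (76 mm by 85 mm) begins 54 mm behind the grasp point. The pads swing forward as they close: fully open they stand 13 mm farther back than shut.
Start: joints at [-1.41, 0.521, -0.036, 1.599, 0.021, 1.021, -0.113], TCP at [0.143, 0.608, 0.231] pointing down, gripper open.
Joint ranges: [-2.91, 2.91], [-0.3, 2.13], [-1.5, 1.42], [0.17, 2.43], [-1.26, 4.41], [0.16, 1.93], [-2.52, 2.52]. Speed limits (rad/s): [1.89, 1.89, 2.39, 2.39, 3.01, 3.01, 3.01].

INTERFACE

Orientations are given as [roll, pitch, yaw] about the fixed x, y, z axes, in that order (R = Rz(yaw) Ry(pitch) Rx(roll)).
In Python, from workcell import bot, grab_frame, calibration, workorder gives the robot as it stands.
- The arm moves only by the tool move_arm, never from a script. Its arguments are lists of equal length, an entry for each row: "jaw": the closure in counts, from 0 (fully open) to 255 (shut); "dp": the shift along the tool's x, y, z in units of 800 mm (1.0 is 800 mm), a list of three; "rotation": the turn, a rotation vector about the tool's x, y, z in units of pi rad (1.0 is pi rad), a list of three. In form: {"jaw": [jaw, ...], "dp": [[dx, dy, dz], ...], "rotation": [[rx, ry, rz], ...]}. A call has 1 to 10 rows; each row shifts and turns the commanded pose from where the row before left it, along the tool's axes as they then stand; what a row does not reach is not made up. A row lasts 1/8 s, in which the tool goes at most 62.5 mm and 10.7 degrees, less where a joint would pass 70% of its speed; a pose out of reach is approached as far as the arm can. A call with a number of a shift or a turn outside -1 to 1 is refused whole. A call with a gripper value outside its range is refused whole. The fingers move at their own pace and stop on an object; "squeeze" is the grip in N (left out, the last holds). Time passes only in rows, so rows that do not move let the fingers close. It gives the time, the measured TCP pose, the force and the opening at its end, in the units of the state.
- bot.observe(): the state, without advancing time (a new reading comes with each control period).
- grab_frame(name): name is "scene" or "top" or "wrist"; returns the picture (400x640x3 uint8, blue, green, red); there is no depth.
- calibration(name): a dict with "camera_matrix" (3x3 intrinsics, pixels), "T" (4x4, takes a point from camera to world coordinates). Camera axes: x right, y down, z forward; pixel columns grow to the right and rows downward; lengths in m; the calibration is good to about 2 mm. A picture is of the moment at which its call begins: read the wrist's pose just before it. calibration takes no time and is no camera call; for the wrist camera it gives the pose at the moment of the call.
- workorder.job_done(): hands the job in, once; it reports no verdict.
The state is a dict: "clock": time; "qpos": joint angles; "qd": joint speeds; "joint_efforts": joint torques, N m; "position": TCP position; "tool_rot": TCP orientation; "force": force on the tool from outside, world axes, zero at the start; "moment": the same for the moment, N m; "grip_width": finger opening in m.
Only numpy, scipy, OpenCV 4.12 (cv2) and the standard library are available. Lean on these libraries where they do the work, as an engineer would, in place of code of your own. Each camera call takes 0.05 s, during which the arm holds its last target. There are 200 camera calls.

## Working session

There is one attempt and no reset: what is moved stays moved. The work goes in short steps, Python scripts to look and compute and a tool call to move; the robot and the scene stay as the last step left them, time stands still between calls to the robot, and variables do not carry over. Pictures are saved under pics/ and viewed, about 8 in all and at most 12, crops included, and the job is handed in when it is done.

Besides the shell and the picture viewer there is one more tool, called after ">>>" by a JSON object that holds its "name" and its "arguments", one argument or row to a line. move_arm: Moves the arm, as the interface text tells. Shifts and turns lie within -1 to 1; 1 stands for 800 mm of shift or pi rad of turn. Its arguments: {"type":"object","properties":{"jaw":{"type":"array","items":{"type":"number"}},"dp":{"type":"array","items":{"type":"array","items":{"type":"number","minimum":-1,"maximum":1}}},"rotation":{"type":"array","items":{"type":"array","items":{"type":"number","minimum":-1,"maximum":1}}},"squeeze":{"type":"number"}},"required":["jaw","dp","rotation"]}

```bash
mkdir -p pics; python3 - <<'E'
from workcell import bot, grab_frame, calibration
import cv2, numpy as np
s=bot.observe(); print({k:np.round(v,3) for k,v in s.items()})
for n in("scene","top","wrist"):
    c=calibration(n); print(n,np.round(c["camera_matrix"],1).tolist(),np.round(c["T"],4).tolist())
    cv2.imwrite(f"pics/{n}0.png",grab_frame(n))
E
```

```text
{'clock': np.float64(0.0), 'qpos': array([-1.41 ,  0.522, -0.036,  1.6  ,  0.021,  1.021, -0.113]), 'qd': array([ 0.001,  0.   , -0.   , -0.   , -0.   ,  0.001,  0.   ]), 'joint_efforts': array([ 1.0000e-03, -9.2707e+01,  1.9800e+00, -3.6995e+01,  1.8000e-02,
        8.0000e-03,  0.0000e+00]), 'position': array([0.143, 0.608, 0.231]), 'tool_rot': array([-3.14 ,  0.   ,  2.911]), 'force': array([-0.359, -0.842, -0.696]), 'moment': array([ 0.029, -0.005,  0.01 ]), 'grip_width': np.float64(0.085)}
scene [[514.4, 0.0, 321.0], [0.0, 514.4, 208.5], [0.0, 0.0, 1.0]] [[0.4114, -0.7264, 0.5505, -0.3467], [-0.9112, -0.3151, 0.2652, -0.4483], [-0.0192, -0.6107, -0.7916, 1.373], [0.0, 0.0, 0.0, 1.0]]
top [[438.9, 0.0, 314.0], [0.0, 438.9, 193.9], [0.0, 0.0, 1.0]] [[0.006, -0.9934, 0.1148, 0.4311], [-1.0, -0.0066, -0.0045, -0.0198], [0.0052, -0.1148, -0.9934, 1.3614], [0.0, 0.0, 0.0, 1.0]]
wrist [[293.7, 0.0, 321.2], [0.0, 293.7, 199.1], [0.0, 0.0, 1.0]] [[0.2287, 0.9285, 0.2924, 0.0691], [0.9735, -0.2176, -0.0704, 0.6261], [-0.0018, 0.3008, -0.9537, 0.3739], [0.0, 0.0, 0.0, 1.0]]
```

View pics/top0.png

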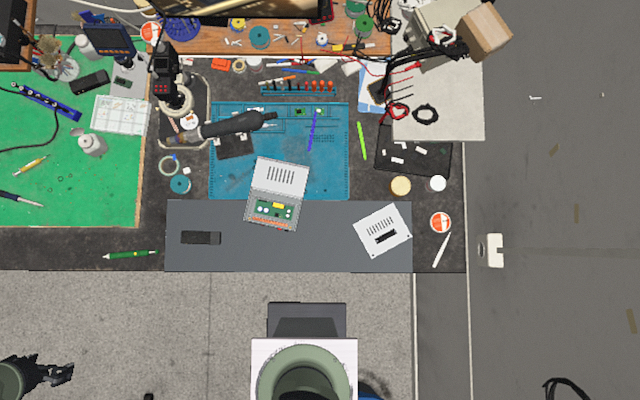

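View pics/scene0.png

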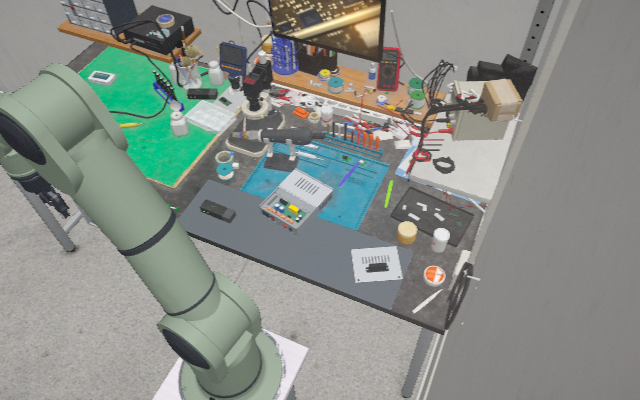

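The top view shows the case at about (275,195) px and the cover at (383,231), with its vents toward upper left. The adapter is at (201,238), and the tin, jar and pot are to the right of the cover. I'll enlarge the case and the cover.

```bash
python3 - <<'E'
import cv2, numpy as np
im=cv2.imread("pics/top0.png")
a=cv2.resize(im[150:240,235:315],None,fx=6,fy=6,interpolation=cv2.INTER_CUBIC)[:540]
b=cv2.resize(im[195:265,345:420],None,fx=4,fy=4,interpolation=cv2.INTER_CUBIC)
c=np.zeros((540,480+300,3),np.uint8);c[:,:480]=a;c[:280,480:]=b
cv2.imwrite("pics/crop0.png",c)
E
```

```text
(no output)
```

View pics/crop0.png

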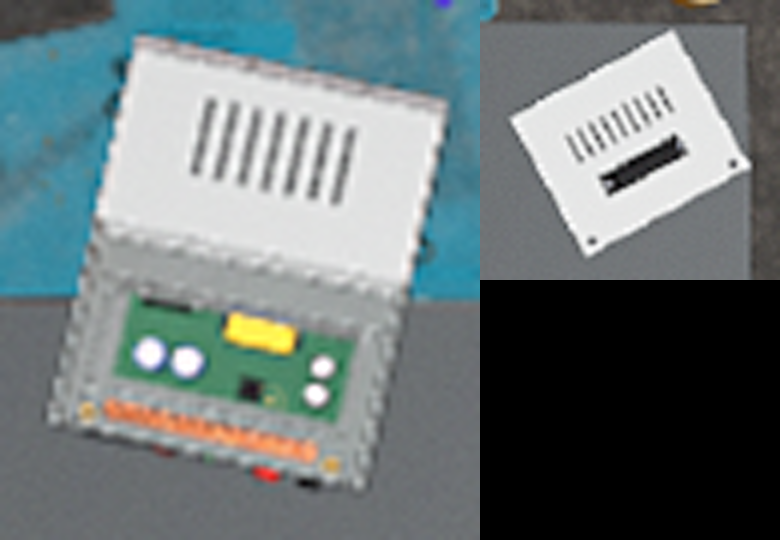

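```bash
cat > h.py <<'E'
import numpy as np, cv2
from scipy.optimize import least_squares
from scipy.spatial.transform import Rotation as R
def proj(c,P):
    T=np.linalg.inv(c["T"]);q=(T[:3,:3]@np.asarray(P,float).T).T+T[:3,3]
    p=(np.asarray(c["camera_matrix"])@q.T).T
    return p[:,:2]/p[:,2:]
def fit(c,L,uv,z0,x0=(0.5,0,0)):
    """planar pose (x,y,yaw) of an object with base height z0 from pixels"""
    L=np.asarray(L,float);uv=np.asarray(uv,float)
    def W(p):
        k,s=np.cos(p[2]),np.sin(p[2])
        return np.c_[p[0]+k*L[:,0]-s*L[:,1],p[1]+s*L[:,0]+k*L[:,1],z0+L[:,2]]
    r=least_squares(lambda p:(proj(c,W(p))-uv).ravel(),x0,loss="soft_l1")
    return r.x,np.round(r.fun.reshape(-1,2),1)
E
python3 - <<'E'
from h import *
from workcell import bot, calibration
c=calibration("top")
uv=[(345+(u-480)/4-.4,195+v/4-.4) for u,v in[(512,120),(674,30),(749,168),(587,257)]]
print("cover",*fit(c,[(.06,.072,.003),(.06,-.072,.003),(-.06,-.072,.003),(-.06,.072,.003)],uv,.004,(.45,-.25,.4)))
uv=[(235+u/6-.4,150+v/6-.4) for u,v in[(105,402),(318,460),(104,417),(318,445),(292,69)]]
print("case",*fit(c,[(-.084,.052,.049),(-.092,-.052,.049),(-.092,.052,.049),(-.084,-.052,.049),(.097,0,.051)],uv,.004,(.6,0,-.2)))
s=bot.observe();Tw=np.eye(4);Tw[:3,:3]=R.from_euler("xyz",s["tool_rot"]).as_matrix();Tw[:3,3]=s["position"]
print(np.round(Tw,3),np.round(np.linalg.inv(Tw)@calibration("wrist")["T"],4))
E
```

```text
cover [ 0.47577298 -0.23685742  0.50029183] [[-0.2 -0.3]
 [-0.1  0.2]
 [ 0.3 -0.1]
 [-0.   0.1]]
case [ 0.58531424  0.08756871 -0.20027901] [[ 1.  -0.1]
 [-0.9  0. ]
 [ 0.6  0. ]
 [-0.4 -0.1]
 [-0.2  0.3]]
[[-0.973  0.229 -0.     0.143]
 [ 0.229  0.973 -0.001  0.608]
 [-0.    -0.001 -1.     0.231]
 [ 0.     0.     0.     1.   ]] [[ 1.000e-04 -9.537e-01 -3.007e-01  7.600e-02]
 [ 1.000e+00  3.000e-04 -6.000e-04  5.000e-04]
 [ 7.000e-04 -3.007e-01  9.537e-01 -1.431e-01]
 [ 0.000e+00  0.000e+00  0.000e+00  1.000e+00]]
```

```bash
cat >> h.py <<'E'
def plan(bot,p1,yaw1,n,pitch=0.):
    """print n rows in tool axes/units, level line + even turn; pitch = nose-up of tool about its own x"""
    s=bot.observe();r0=R.from_euler("xyz",s["tool_rot"]);p0=np.array(s["position"])
    r1=R.from_euler("xyz",[np.pi,0,yaw1])*R.from_rotvec([pitch,0,0])
    rv=(r0.inv()*r1).as_rotvec();r=r0;dp=[]
    for i in range(n):
        dp.append(np.round(r.inv().apply((np.array(p1)-p0)/n)/.8,4).tolist()); r=r*R.from_rotvec(rv/n)
    print("dp",dp);print("rot each",np.round(rv/n/np.pi,4),"step mm",np.linalg.norm(np.array(p1)-p0)/n*1000,"deg",np.degrees(np.linalg.norm(rv))/n)
E
python3 - <<'E'
from h import *
from workcell import bot
plan(bot,[.53,.15,.18],2.071,10)
E
```

```text
dp [[-0.0602, -0.0447, 0.0064], [-0.0637, -0.0395, 0.0064], [-0.0668, -0.034, 0.0064], [-0.0694, -0.0283, 0.0064], [-0.0716, -0.0223, 0.0064], [-0.0732, -0.0163, 0.0064], [-0.0743, -0.0101, 0.0064], [-0.0749, -0.0038, 0.0064], [-0.0749, 0.0025, 0.0064], [-0.0745, 0.0088, 0.0064]]
rot each [-0.      0.      0.0267] step mm 60.192585085341165 deg 4.811487165593169
```

>>> {"name": "move_arm", "arguments": {
  "jaw": [0,0,0,0,0,0,0,0,0,0],
  "dp": [
    [-0.06,-0.045,0.006],
    [-0.064,-0.04,0.006],
    [-0.067,-0.034,0.006],
    [-0.069,-0.028,0.006],
    [-0.072,-0.022,0.006],
    [-0.073,-0.016,0.006],
    [-0.074,-0.01,0.006],
    [-0.075,-0.004,0.006],
    [-0.075,0.0025,0.006],
    [-0.0745,0.009,0.006]
  ],
  "rotation": [
    [0,0,0.0267],
    [0,0,0.0267],
    [0,0,0.0267],
    [0,0,0.0267],
    [0,0,0.0267],
    [0,0,0.0267],
    [0,0,0.0267],
    [0,0,0.0267],
    [0,0,0.0267],
    [0,0,0.0267]
  ]
}}

```text
clock: 1.4
position: [0.5315, 0.1488, 0.1832]
tool_rot: [3.141, -0.0, 2.069]
force: [0.2, 1.3, 0.1]
grip_width: 0.0851
```

```bash
python3 - <<'E'
from h import *
from workcell import bot,grab_frame,calibration
import json
c=calibration("wrist");im=grab_frame("wrist");cv2.imwrite("pics/w1.png",im)
json.dump({k:np.asarray(v).tolist() for k,v in c.items()},open("w1.json","w"))
cs=[.5853,.0876,-.2];L=np.array([(-.084,.052,.049),(-.092,-.052,.049),(-.004,.07,.054),(-.004,-.07,.054)])
k,s=np.cos(-.2),np.sin(-.2)
print(proj(c,np.c_[cs[0]+k*L[:,0]-s*L[:,1],cs[1]+s*L[:,0]+k*L[:,1],L[:,2]+.004]))
plan(bot,[.475,-.20,.15],2.071,6)
E
```

```text
[[306.70617154 174.99437688]
 [236.71286162 245.89998601]
 [381.85159313 214.01101994]
 [292.56888099 306.83200835]]
dp [[-0.0569, -0.0444, 0.0071], [-0.0568, -0.0446, 0.007], [-0.0567, -0.0447, 0.007], [-0.0567, -0.0448, 0.007], [-0.0566, -0.0449, 0.0069], [-0.0565, -0.0451, 0.0069]]
rot each [ 0.      0.0002 -0.0007] step mm 58.05668499077019 deg 0.12977410969366046
```

View pics/w1.png

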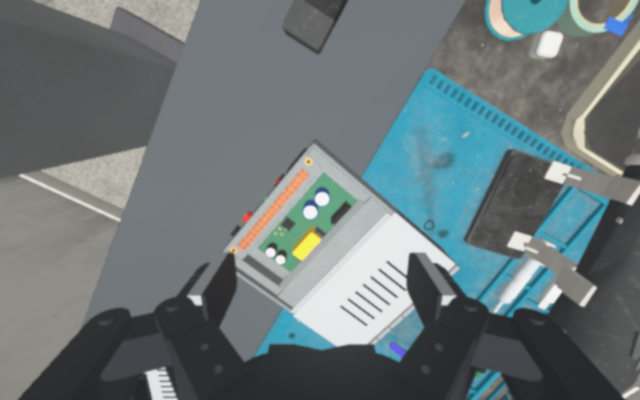

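The wrist view shows the strip from about (238,248) to (308,173) and the flap front edge from (293,315) to (390,212), as predicted. I'm moving on to the cover.

>>> {"name": "move_arm", "arguments": {
  "jaw": [0,0,0,0,0,0],
  "dp": [
    [-0.057,-0.0445,0.007],
    [-0.057,-0.0445,0.007],
    [-0.057,-0.0445,0.007],
    [-0.057,-0.045,0.007],
    [-0.0565,-0.045,0.007],
    [-0.0565,-0.045,0.007]
  ],
  "rotation": [
    [0,0,0],
    [0,0,0],
    [0,0,0],
    [0,0,0],
    [0,0,0],
    [0,0,0]
  ]
}}

```text
clock: 2.2
position: [0.4727, -0.1937, 0.1496]
tool_rot: [3.141, 0.0, 2.072]
force: [2.0, 0.3, -0.2]
grip_width: 0.0857
```

```bash
python3 - <<'E'
from h import *
from workcell import bot,grab_frame,calibration
import json
c=calibration("wrist");im=grab_frame("wrist");cv2.imwrite("pics/w2.png",im)
json.dump({k:np.asarray(v).tolist() for k,v in c.items()},open("w2.json","w"))
print(bot.observe()["position"],bot.observe()["tool_rot"])
k,s=np.cos(.5),np.sin(.5);L=np.array([(.06,.072,.003),(.06,-.072,.003),(-.06,-.072,.003),(-.06,.072,.003)])
p=proj(c,np.c_[.4758+k*L[:,0]-s*L[:,1],-.2369+s*L[:,0]+k*L[:,1],L[:,2]+.004]);print(p)
w1=cv2.imread("pics/w1.png")
hsv=cv2.cvtColor(w1,cv2.COLOR_BGR2HSV);m=((hsv[...,0]>4)&(hsv[...,0]<18)&(hsv[...,1]>90)&(hsv[...,2]>120)).astype(np.uint8);m[:, :225]=0;m[270:]=0
n,l,st,ce=cv2.connectedComponentsWithStats(m);i=1+st[1:,4].argmax();ys,xs=np.where(l==i)
print("strip",st[i],cv2.minAreaRect(np.c_[xs,ys].astype(np.float32)))
a=cv2.resize(w1[135:325,215:405],None,fx=3,fy=3,interpolation=cv2.INTER_CUBIC)[:560,:]
x0,y0=(p.min(0)-15).astype(int).clip(0);print(x0,y0)
b=cv2.resize(im[y0:y0+280,x0:x0+230],None,fx=2,fy=2,interpolation=cv2.INTER_CUBIC) if 0 else im
cv2.imwrite("pics/crop1.png",a)
E
```

```text
[ 0.47003799 -0.20163958  0.14930158] [-3.13929008e+00  2.60954819e-03  2.06463896e+00]
[[363.56073397 153.86531514]
 [357.76340575 282.38698719]
 [250.64683777 282.22319074]
 [240.17639426 153.66019934]]
strip [238 170  71  80 867] ((272.73809814453125, 209.3509521484375), (8.909364700317383, 100.00479888916016), 40.42607498168945)
225 138
```

View pics/crop1.png

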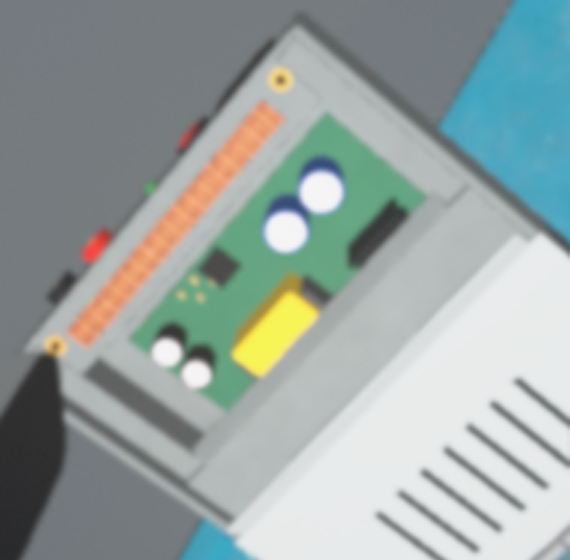

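View pics/w2.png

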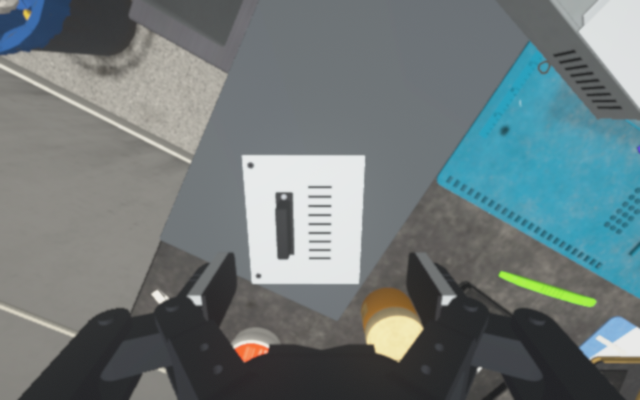

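The strip in w1 is centred at (272.7,209.4) px. The cover corners in w2 are near (243,155), (365,155), (360,284) and (252,284). I'll refine both poses numerically.

```bash
python3 - <<'E'
from h import *
from workcell import bot
import json
ld=lambda f:{k:np.array(v) for k,v in json.load(open(f)).items()}
c=ld("w2.json");im=cv2.imread("pics/w2.png");g=im.min(2);m=(g>165).astype(np.uint8);m[:,:225]=0;m[:,385:]=0;m[:145]=0;m[292:]=0
n,l,st,ce=cv2.connectedComponentsWithStats(m);i=1+st[1:,4].argmax()
cn=max(cv2.findContours((l==i).astype(np.uint8),cv2.RETR_EXTERNAL,cv2.CHAIN_APPROX_NONE)[0],key=cv2.contourArea)
q=cv2.approxPolyDP(cv2.convexHull(cn),8,True)[:,0].astype(float);print(q.tolist())
P=[(-.06,.072,.003),(.06,.072,.003),(.06,-.072,.003),(-.06,-.072,.003)]
ideal=np.array([(243,155),(365,155),(360,284),(252,284)],float)
if len(q)>=4: uv=np.array([q[np.linalg.norm(q-a,axis=1).argmin()] for a in ideal])
x,r=fit(c,P,uv,.004,(.47,-.24,.5));print("cover",x,r.tolist())
k,s=np.cos(x[2]),np.sin(x[2]);gp=x[:2]+np.array([k,s])*-.02;print("grip",gp)
c1=ld("w1.json")
box=cv2.boxPoints(((272.74,209.35),(9.2,100.3),40.43));print(box.tolist())
o=sorted(box.tolist(),key=lambda p:p[1]) # top two = +y end
t=sorted(o[:2]);b=sorted(o[2:])
cr=lambda u,v:(215+u/3-.33,135+v/3-.33)
L=[(-.092,.052,.049),(-.084,.052,.049),(-.092,-.052,.049),(-.084,-.052,.049)]
uv=[t[0],t[1],b[0],b[1]]
print("case",*[np.asarray(v).tolist() for v in fit(c1,L,uv,.004,(.585,.087,-.2))])
L+= [(-.004,.078,.054),(-.004,-.078,.054)];uv+=[cr(521,236),cr(234,532)]
L+= [(-.100,.080,.0415),(-.100,-.080,.0415)];uv+=[cr(293,25),cr(26,350)]
print("case",*[np.asarray(v).tolist() for v in fit(c1,L,uv,.004,(.585,.087,-.2))])
plan(bot,[*gp,.08],x[2]+np.pi/2,3)
E
```

```text
[[363.0, 155.0], [358.0, 283.0], [253.0, 283.0], [242.0, 155.0]]
cover [ 0.47721828 -0.23742757  0.50333093] [[-0.9, 0.0], [1.3, -0.2], [0.8, 0.1], [-1.2, 0.3]]
grip [ 0.45969866 -0.24707449]
[[236.71527099609375, 244.5409393310547], [301.76165771484375, 168.1927032470703], [308.76470947265625, 174.15907287597656], [243.71832275390625, 250.50730895996094]]
case [0.5855958953560616, 0.0883086844672491, -0.20940619251216608] [[-0.0, 0.6], [-0.5, 0.0], [0.6, 0.1], [-0.0, -1.3]]
case [0.5861096056650086, 0.08787314700782595, -0.2068191126224003] [[-0.0, 1.4], [-0.5, 0.8], [0.9, 0.9], [0.2, -0.5], [0.5, -4.8], [-4.2, -0.6], [2.2, -2.7], [-5.2, 4.6]]
dp [[-0.0146, -0.0127, 0.0289], [-0.0145, -0.0128, 0.0289], [-0.0145, -0.0128, 0.0289]]
rot each [-0.0002  0.0003 -0.001 ] step mm 27.83671125624723 deg 0.19307183909425155
```

>>> {"name": "move_arm", "arguments": {
  "jaw": [0,0,0,0,0],
  "dp": [
    [-0.0145,-0.013,0.029],
    [-0.0145,-0.0125,0.029],
    [-0.0145,-0.0125,0.029],
    [0,0,0],
    [0,0,0]
  ],
  "rotation": [
    [0,0,-0.001],
    [0,0,-0.001],
    [0,0,-0.001],
    [0,0,0],
    [0,0,0]
  ]
}}

```text
clock: 2.88
position: [0.4637, -0.2368, 0.0807]
tool_rot: [3.141, 0.0, 2.082]
force: [0.5, 0.2, -0.1]
grip_width: 0.0852
```

```bash
python3 - <<'E'
from h import *
from workcell import bot,grab_frame,calibration
cv2.imwrite("pics/w3.png",grab_frame("wrist"))
print(bot.observe()["position"],bot.observe()["tool_rot"])
plan(bot,[.4595,-.2470,.013],2.073,3)
E
```

```text
[ 0.46394669 -0.23669867  0.08088436] [3.14082897e+00 5.18992177e-04 2.08194698e+00]
dp [[-0.0028, -0.0037, 0.0283], [-0.0028, -0.0037, 0.0283], [-0.0029, -0.0037, 0.0283]]
rot each [0.0001 0.0001 0.0009] step mm 22.935118179036362 deg 0.17178607888360808
```

View pics/w3.png

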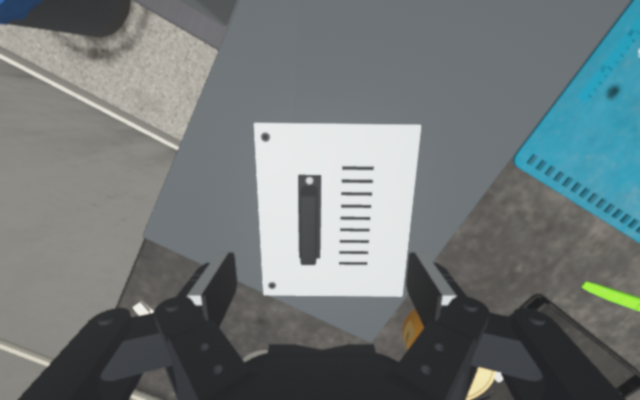

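The grip runs from (310,178) to (310,263) px and the plate corners are at (254,123), (420,125), (405,297) and (264,296). I'm refitting the cover from this settled view.

```bash
python3 - <<'E'
from h import *
from workcell import bot,calibration
c=calibration("wrist");im=cv2.imread("pics/w3.png");g=im.min(2);m=(g>150).astype(np.uint8);m[:,:240]=0;m[:,425:]=0;m[:110]=0;m[300:]=0
n,l,st,ce=cv2.connectedComponentsWithStats(m);i=1+st[1:,4].argmax()
cn=max(cv2.findContours((l==i).astype(np.uint8),cv2.RETR_EXTERNAL,cv2.CHAIN_APPROX_NONE)[0],key=cv2.contourArea)
q=cv2.approxPolyDP(cv2.convexHull(cn),8,True)[:,0].astype(float)
P=[(-.06,.072,.003),(.06,.072,.003),(.06,-.072,.003),(-.06,-.072,.003)]
uv=np.array([q[np.linalg.norm(q-a,axis=1).argmin()] for a in np.array([(254,123),(420,125),(405,297),(264,296)])])
print(uv.tolist())
x,r=fit(c,P,uv,.004,(.47,-.24,.5));print("cover",x,r.tolist())
k,s=np.cos(x[2]),np.sin(x[2]);gp=x[:2]+np.array([k,s])*-.02;print("grip",gp)
plan(bot,[*gp,.05],x[2]+np.pi/2,2)
plan(bot,[*gp,.013],x[2]+np.pi/2,4)
E
```

```text
[[255.0, 122.0], [421.0, 126.0], [401.0, 296.0], [263.0, 294.0]]
cover [ 0.47777291 -0.23734969  0.49105501] [[-0.5, 0.0], [0.8, -0.5], [0.3, 0.6], [-0.5, 0.2]]
grip [ 0.46013619 -0.24678082]
dp [[-0.0043, -0.0052, 0.0193], [-0.0044, -0.0051, 0.0193]]
rot each [0.0001 0.0001 0.0032] step mm 16.355529094848308 deg 0.5763107871313173
dp [[-0.0022, -0.0026, 0.0212], [-0.0022, -0.0026, 0.0212], [-0.0022, -0.0026, 0.0212], [-0.0022, -0.0026, 0.0212]]
rot each [0.0001 0.     0.0016] step mm 17.18366954364411 deg 0.28815539356565867
```

>>> {"name": "move_arm", "arguments": {
  "jaw": [0,0,0,0,0,0],
  "dp": [
    [-0.0044,-0.0052,0.02],
    [-0.0044,-0.0052,0.02],
    [0,0,0.02],
    [0,0,0.02],
    [0,0,0.005],
    [0,0,0]
  ],
  "rotation": [
    [0,0,0.0025],
    [0,0,0.0025],
    [0,0,0],
    [0,0,0],
    [0,0,0],
    [0,0,0]
  ],
  "squeeze": 70
}}

```text
clock: 3.68
position: [0.4594, -0.2474, 0.0119]
tool_rot: [-3.141, -0.0, 2.066]
force: [1.3, -0.0, 0.3]
grip_width: 0.0854
```

>>> {"name": "move_arm", "arguments": {
  "jaw": [255,255,255,255,255,255],
  "dp": [
    [0,0,0],
    [0,0,0],
    [0,0,0],
    [0,0,0],
    [0,0,0],
    [0,0,0]
  ],
  "rotation": [
    [0,0,0],
    [0,0,0],
    [0,0,0],
    [0,0,0],
    [0,0,0],
    [0,0,0]
  ],
  "squeeze": 70
}}

```text
clock: 4.42
position: [0.4596, -0.2474, 0.0124]
tool_rot: [3.141, 0.0, 2.066]
force: [-0.4, 1.7, 7.4]
grip_width: 0.0104
```

>>> {"name": "move_arm", "arguments": {
  "jaw": [255,255,255,255,255,255],
  "dp": [
    [0,0,-0.01],
    [0,0,-0.03],
    [0,0,-0.05],
    [0,0,-0.05],
    [0,0,0],
    [0,0,0]
  ],
  "rotation": [
    [0,0,0],
    [0,0,0],
    [0,0,0],
    [0,0,0],
    [0,0,0],
    [0,0,0]
  ]
}}

```text
clock: 5.18
position: [0.4593, -0.2471, 0.1238]
tool_rot: [-3.142, -0.0, 2.066]
force: [1.4, 0.4, -2.8]
grip_width: 0.0107
```

```bash
python3 - <<'E'
from h import *
from workcell import bot,grab_frame,calibration
import json
c=calibration("wrist");im=grab_frame("wrist");cv2.imwrite("pics/w4.png",im)
json.dump({k:np.asarray(v).tolist() for k,v in c.items()},open("w4.json","w"))
s=bot.observe();print(s["position"],s["tool_rot"],s["force"],s["moment"],s["grip_width"])
E
```

```text
[ 0.45902713 -0.24710942  0.12336851] [-3.14082824e+00 -9.96908620e-04  2.06572072e+00] [-0.71478217 -0.57948331 -2.36130445] [ 0.02129888  0.00110197 -0.0103653 ] 0.010895845629262877
```

View pics/w4.png

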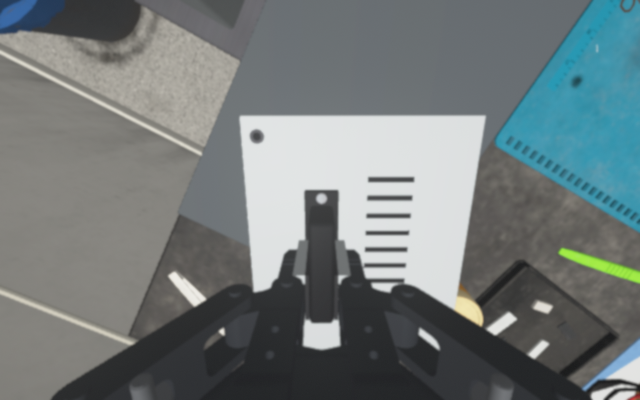

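The cover is held level: its left corners are at (239,115) and (485,116) px, with the grip between the pads at x≈321. I'll fit the in-hand pose and plan the carry.

```bash
cat >> h.py <<'E'
CASE=(.5857,.0880,-.205)
def c2w(p,case=CASE):
    k,s=np.cos(case[2]),np.sin(case[2]);return np.array([case[0]+k*p[0]-s*p[1],case[1]+s*p[0]+k*p[1],p[2]+.004])
def w2c(p,case=CASE):
    k,s=np.cos(case[2]),np.sin(case[2]);d=np.array(p[:2])-case[:2];return np.array([k*d[0]+s*d[1],-s*d[0]+k*d[1],p[2]-.004])
E
python3 - <<'E'
from h import *
from workcell import bot
import json
c={k:np.array(v) for k,v in json.load(open("w4.json")).items()}
g=cv2.imread("pics/w4.png");g=cv2.GaussianBlur(g.min(2),(3,3),0).astype(float)
def edge(y,lo,hi):  # subpixel strongest |gradient| column
    d=np.abs(np.diff(g[y,lo:hi]));return lo+.5+d.argmax()
def edgey(x,lo,hi):
    d=np.abs(np.diff(g[lo:hi,x]));return lo+.5+d.argmax()
Ys=np.arange(125,175,5)
l=np.polyfit(Ys,[edge(y,225,260) for y in Ys],1);r=np.polyfit(Ys,[edge(y,462,500) for y in Ys],1)
Xs=np.arange(250,475,8);t=np.polyfit(Xs,[edgey(x,100,130) for x in Xs],1)
def X(s):
    y=116.
    for _ in range(5): x=np.polyval(s,y);y=np.polyval(t,x)
    return x,y
uv=np.array([X(l),X(r),(np.polyval(l,170),170),(np.polyval(r,170),170)]);print(uv)
s=bot.observe();r0=R.from_euler("xyz",s["tool_rot"]).as_matrix();p0=np.array(s["position"])
# cover in tool: offset dx,dy, twist, dz
def pr(P,q):
    k,n=np.cos(q[2]),np.sin(q[2]);px=k*P[0]-n*P[1]-(-.02)+q[0];py=n*P[0]+k*P[1]+q[1]
    return proj(c,[p0+r0@np.array([py,px,-(P[2]-q[3])])])[0]
def f(q):
    o=[*(pr((-.06,.072,.003),q)-uv[0]),*(pr((.06,.072,.003),q)-uv[1]),*(pr((.06,q[4],.003),q)-uv[3]),*(pr((-.06,q[5],.003),q)-uv[2])]
    return np.array(o)
q=least_squares(f,[0,0,0,.0082,.04,.04]);print("dx,dy,twist,tcp height above underside",q.x,q.fun.round(2))
a=c2w((-.045-.02-.060+.020-.0,0,.10));print("pre",a)
plan(bot,c2w((-.030-.08,0,.12)),-.205+np.pi/2,8)
E
```

```text
[[241.09166322 115.50469829]
 [485.62161789 114.23988818]
 [242.80909091 170.        ]
 [476.7        170.        ]]
dx,dy,twist,tcp height above underside [0.00154857 0.00047962 0.0032829  0.00857498 0.04447356 0.04490941] [-1.38 -0.19 -0.03  0.3   0.04  0.01  1.46 -0.12]
pre [0.4828986  0.10937455 0.104     ]
dp [[0.0477, 0.0291, -0.0001], [0.0501, 0.0249, -0.0001], [0.0521, 0.0204, -0.0001], [0.0537, 0.0158, -0.0001], [0.0548, 0.011, -0.0001], [0.0556, 0.0062, -0.0001], [0.0559, 0.0013, -0.0001], [0.0558, -0.0036, -0.0001]]
rot each [-0.     -0.      0.0278] step mm 44.7507043385904 deg 5.0128496950422905
```

```bash
cat >> h.py <<'E'
REAR=np.array([0,.081,.0085])
def rear(bot):
    s=bot.observe();r=R.from_euler("xyz",s["tool_rot"]);p=s["position"]+r.apply(REAR);x=r.apply([0,1,0])
    print("rear case mm",(w2c(p)*1000).round(1),"yaw err",round(np.arctan2(x[1],x[0])-CASE[2],4),"pitch",round(-x[2],4),"roll",round(r.apply([1,0,0])[2],4),"F",np.round(s["force"],1),"M",np.round(s["moment"],2),"w",round(s["grip_width"],4),"t",s["clock"])
def to(bot,rc,pitch,n):
    r=R.from_euler("xyz",[np.pi,0,CASE[2]+np.pi/2])*R.from_rotvec([pitch,0,0])
    plan(bot,c2w(rc)-r.apply(REAR),CASE[2]+np.pi/2,n,pitch)
E
python3 - <<'E'
from h import *
from workcell import bot
rear(bot)
to(bot,(-.030,0,.075),.07,10)
E
```

```text
rear case mm [   6.1 -301.7  110.8] yaw err 0.6999 pitch 0.0008 roll 0.001 F [-0.7 -0.6 -2.4] M [ 0.02  0.   -0.01] w 0.0109 t 5.225
dp [[0.0382, 0.0233, 0.0038], [0.0397, 0.0206, 0.0037], [0.0411, 0.0178, 0.0037], [0.0422, 0.0149, 0.0037], [0.0431, 0.0119, 0.0037], [0.0439, 0.0089, 0.0038], [0.0444, 0.0059, 0.0038], [0.0447, 0.0028, 0.0039], [0.0447, -0.0003, 0.004], [0.0446, -0.0034, 0.0041]]
rot each [0.0021 0.0008 0.0223] step mm 35.93099164539827 deg 4.028846924585285
```

>>> {"name": "move_arm", "arguments": {
  "jaw": [255,255,255,255,255,255,255,255,255,255],
  "dp": [
    [0.038,0.0235,0.004],
    [0.04,0.0205,0.004],
    [0.041,0.018,0.004],
    [0.042,0.015,0.004],
    [0.043,0.012,0.004],
    [0.044,0.009,0.004],
    [0.0445,0.006,0.004],
    [0.0445,0.003,0.004],
    [0.0445,0,0.004],
    [0.0445,-0.0035,0.004]
  ],
  "rotation": [
    [0.002,0.001,0.0223],
    [0.002,0.001,0.0223],
    [0.002,0.001,0.0223],
    [0.002,0.001,0.0223],
    [0.002,0.001,0.0223],
    [0.002,0.001,0.0223],
    [0.002,0.001,0.0223],
    [0.002,0.001,0.0223],
    [0.002,0.0005,0.0223],
    [0.002,0.0005,0.0223]
  ]
}}

```text
clock: 6.48
position: [0.4789, 0.1108, 0.0924]
tool_rot: [-3.072, -0.003, 1.362]
force: [-0.1, -1.0, -1.2]
grip_width: 0.0107
```

>>> {"name": "move_arm", "arguments": {
  "jaw": [255,255,255],
  "dp": [
    [0,0,0],
    [0,0,0],
    [0,0,0]
  ],
  "rotation": [
    [0,0,0],
    [0,0,0],
    [0,0,0]
  ]
}}

```text
clock: 6.85
position: [0.4793, 0.1088, 0.0933]
tool_rot: [-3.073, -0.004, 1.364]
force: [0.0, 0.4, -1.9]
grip_width: 0.0106
```

```bash
python3 - <<'E'
from h import *
from workcell import bot,grab_frame,calibration
rear(bot)
to(bot,(-.014,0,.047),.07,4)
c=calibration("wrist");im=grab_frame("wrist")
L=np.array([(-.004,.075,.054),(-.004,-.075,.054),(-.084,.052,.049),(.095,.079,.051),(-.1,.08,.0415),(.1,.08,.049)])
print(proj(c,np.array([c2w(p) for p in L])).round(1).tolist())
cv2.imwrite("pics/w5.png",cv2.resize(im[60:360,160:560],None,fx=2,fy=2))
E
```

```text
rear case mm [-28.2  -1.4  75.3] yaw err -0.0019 pitch 0.0685 roll 0.004 F [ 0.   0.4 -1.9] M [-0.02 -0.06 -0.03] w 0.0106 t 6.85
dp [[0.0004, 0.005, 0.0085], [0.0004, 0.005, 0.0085], [0.0004, 0.005, 0.0085], [0.0004, 0.005, 0.0085]]
rot each [ 0.0001 -0.0003 -0.0001] step mm 7.886856841288679 deg 0.068701524513581
[[510.3, 108.1], [470.3, 329.3], [363.6, 147.5], [698.8, 100.0], [338.4, 99.8], [705.2, 98.2]]
```

View pics/w5.png

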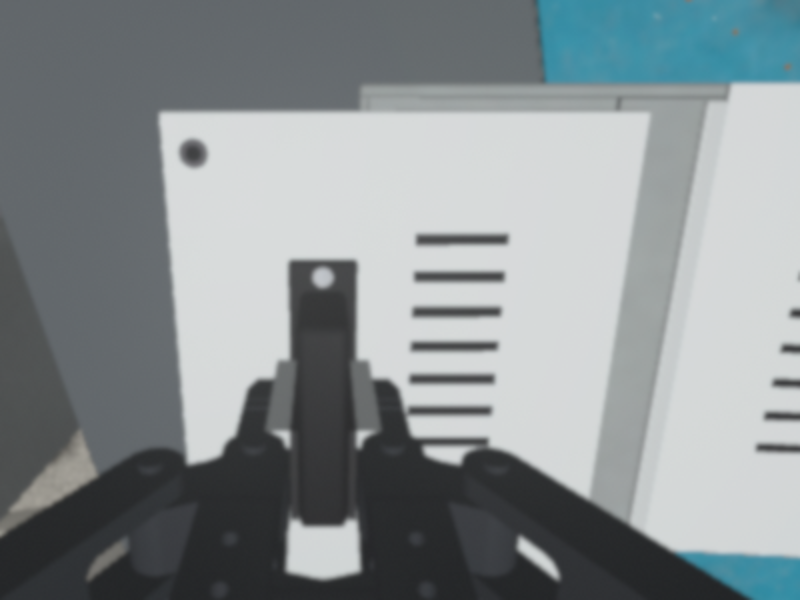

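The flap lip runs from (705,100) to (632,525) px in the crop and the case corner is at (360,85). That is about 1 mm from prediction, so I'm shifting the case estimate slightly. The cover is parallel to the flap, so I'm descending in front of it.

```bash
sed -i 's/^CASE=.*/CASE=(.5862,.0869,-.205)/' h.py; python3 - <<'E'
from h import *
from workcell import bot
rear(bot); to(bot,(-.013,0,.0475),.07,4)
E
```

```text
rear case mm [-28.8  -0.3  75.4] yaw err -0.0019 pitch 0.0683 roll 0.0043 F [-0.2 -0.4 -2.6] M [-0.03 -0.08 -0.03] w 0.0106 t 6.9
dp [[0.0, 0.0055, 0.0083], [0.0, 0.0055, 0.0083], [0.0, 0.0055, 0.0083], [0.0, 0.0055, 0.0083]]
rot each [ 0.0001 -0.0004 -0.0002] step mm 7.98861339110137 deg 0.07355592004300913
```

>>> {"name": "move_arm", "arguments": {
  "jaw": [255,255,255,255,255,255],
  "dp": [
    [0,0.0055,0.0083],
    [0,0.0055,0.0083],
    [0,0.0055,0.0083],
    [0,0.0055,0.0083],
    [0,0,0],
    [0,0,0]
  ],
  "rotation": [
    [0,-0.0004,0],
    [0,-0.0004,0],
    [0,-0.0004,0],
    [0,-0.0004,0],
    [0,0,0],
    [0,0,0]
  ]
}}

```text
clock: 7.65
position: [0.4949, 0.1067, 0.0659]
tool_rot: [-3.073, 0.0, 1.365]
force: [0.1, -0.0, -0.8]
grip_width: 0.0109
```

```bash
python3 - <<'E'
from h import *
from workcell import bot
rear(bot)
E
```

```text
rear case mm [-13.2   0.7  47.9] yaw err -0.0007 pitch 0.0682 roll -0.0004 F [ 0.1 -0.  -0.8] M [-0.   -0.04  0.01] w 0.0109 t 7.65
```

>>> {"name": "move_arm", "arguments": {
  "jaw": [255,255,255,255],
  "dp": [
    [-0.0005,0,0.00125],
    [0,0,0.00125],
    [0,0,0.00125],
    [0,0,0]
  ],
  "rotation": [
    [0,0,0],
    [0,0,0],
    [0,0,0],
    [0,0,0]
  ]
}}

```text
clock: 8.15
position: [0.4946, 0.1064, 0.0628]
tool_rot: [-3.073, 0.0, 1.365]
force: [-0.8, -0.5, -2.1]
grip_width: 0.0104
```

>>> {"name": "move_arm", "arguments": {
  "jaw": [255,255,255],
  "dp": [
    [0,0,0.0006],
    [0,0,0],
    [0,0,0]
  ],
  "rotation": [
    [0,0,0],
    [0,0,0],
    [0,0,0]
  ]
}}

```text
clock: 8.52
position: [0.4946, 0.1064, 0.0623]
tool_rot: [-3.073, 0.0, 1.365]
force: [-0.4, -1.0, -1.7]
grip_width: 0.0106
```

```bash
python3 - <<'E'
from h import *
from workcell import bot
rear(bot)
E
```

```text
rear case mm [-13.4   0.3  44.3] yaw err -0.0008 pitch 0.0682 roll -0.0005 F [-0.4 -1.  -1.7] M [ 0.   -0.09  0.05] w 0.0106 t 8.525
```

>>> {"name": "move_arm", "arguments": {
  "jaw": [255,255,255],
  "dp": [
    [0,0,0.0006],
    [0,0,0],
    [0,0,0]
  ],
  "rotation": [
    [0,0,0],
    [0,0,0],
    [0,0,0]
  ]
}}

```text
clock: 8.9
position: [0.4946, 0.1064, 0.062]
tool_rot: [-3.074, 0.0, 1.365]
force: [-0.2, 0.6, 2.3]
grip_width: 0.0105
```

>>> {"name": "move_arm", "arguments": {
  "jaw": [255,255,255],
  "dp": [
    [0,0,0.0006],
    [0,0,0],
    [0,0,0]
  ],
  "rotation": [
    [0,0,0],
    [0,0,0],
    [0,0,0]
  ]
}}

```text
clock: 9.28
position: [0.4945, 0.1064, 0.0615]
tool_rot: [-3.073, 0.0, 1.365]
force: [-1.6, -0.1, 5.0]
grip_width: 0.0105
```

```bash
python3 - <<'E'
from h import *
from workcell import bot
rear(bot); s=bot.observe(); print(R.from_euler("xyz",s["tool_rot"]).inv().apply(s["moment"]))
E
```

```text
rear case mm [-13.5   0.4  43.5] yaw err -0.0007 pitch 0.0681 roll -0.0003 F [-1.6 -0.1  5. ] M [-0.02  0.24 -0.04] w 0.0105 t 9.275
[ 0.22760659 -0.06957607  0.04303867]
```

```bash
python3 - <<'E'
from h import *
from workcell import bot
to(bot,(-.013,0,.0448),.08,2)
E
```

```text
dp [[-0.0003, 0.0003, -0.0014], [-0.0003, 0.0003, -0.0014]]
rot each [ 0.0019  0.     -0.0001] step mm 1.1984343859226068 deg 0.3404406123735257
```

>>> {"name": "move_arm", "arguments": {
  "jaw": [255,255,255,255,255,255,255,255,255,255],
  "dp": [
    [-0.0003,0.0003,-0.0014],
    [-0.0003,0.0003,-0.0014],
    [0,0,0],
    [0,0.0025,-0.0002],
    [0,0.0025,-0.0002],
    [0,0.0025,-0.0002],
    [0,0.0025,-0.0002],
    [0,0.0025,-0.0002],
    [0,0.0025,-0.0002],
    [0,0,0]
  ],
  "rotation": [
    [0.0019,0,0],
    [0.0019,0,0],
    [0,0,0],
    [0,0,0],
    [0,0,0],
    [0,0,0],
    [0,0,0],
    [0,0,0],
    [0,0,0],
    [0,0,0]
  ]
}}

```text
clock: 10.52
position: [0.507, 0.1033, 0.0636]
tool_rot: [-3.062, 0.0, 1.365]
force: [-0.4, 0.5, -2.4]
grip_width: 0.0105
```

```bash
python3 - <<'E'
from h import *
from workcell import bot
rear(bot)
E
```

```text
rear case mm [-0.9 -0.2 44.6] yaw err -0.0008 pitch 0.0799 roll -0.0004 F [-0.4  0.5 -2.4] M [-0.01 -0.07  0.05] w 0.0105 t 10.525
```

>>> {"name": "move_arm", "arguments": {
  "jaw": [255,255,255,255,255,255],
  "dp": [
    [0,0.0025,-0.0002],
    [0,0.0025,-0.0002],
    [0,0.0025,-0.0002],
    [0,0.0025,-0.0002],
    [0,0.0025,-0.0002],
    [0,0,0]
  ],
  "rotation": [
    [0,0,0],
    [0,0,0],
    [0,0,0],
    [0,0,0],
    [0,0,0],
    [0,0,0]
  ]
}}

```text
clock: 11.28
position: [0.5168, 0.1012, 0.0636]
tool_rot: [-3.062, 0.0, 1.365]
force: [-0.2, -0.1, -1.8]
grip_width: 0.0106
```

```bash
python3 - <<'E'
from h import *
from workcell import bot,grab_frame
rear(bot)
im=grab_frame("wrist");cv2.imwrite("pics/w6.png",cv2.resize(im[60:360,160:560],None,fx=2,fy=2))
E
```

```text
rear case mm [ 9.2 -0.2 44.6] yaw err -0.0009 pitch 0.08 roll -0.0005 F [-0.2 -0.1 -1.8] M [ 0.   -0.05  0.04] w 0.0106 t 11.275
```

View pics/w6.png

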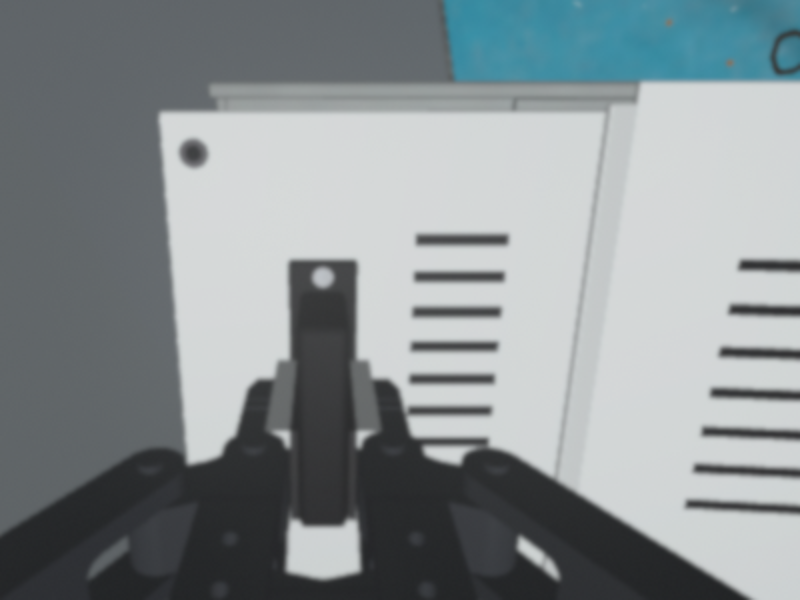

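The cover's rear edge is now hidden under the flap lip (about x=605 px at the left end), parallel to it, and the flap looks undisturbed. I'm continuing home.

>>> {"name": "move_arm", "arguments": {
  "jaw": [255,255,255,255,255,255],
  "dp": [
    [0,0.0025,-0.0002],
    [0,0.0025,-0.0002],
    [0,0.0025,-0.0002],
    [0,0.0013,-0.0001],
    [0,0.0013,-0.0001],
    [0,0,0]
  ],
  "rotation": [
    [0,0,0],
    [0,0,0],
    [0,0,0],
    [0,0,0],
    [0,0,0],
    [0,0,0]
  ]
}}

```text
clock: 12.08
position: [0.5246, 0.0996, 0.0635]
tool_rot: [-3.061, 0.0, 1.365]
force: [-0.2, -0.1, -1.8]
grip_width: 0.0107
```

>>> {"name": "move_arm", "arguments": {
  "jaw": [255,255,255],
  "dp": [
    [0,0.0012,-0.0001],
    [0,0,0],
    [0,0,0]
  ],
  "rotation": [
    [0,0,0],
    [0,0,0],
    [0,0,0]
  ]
}}

```text
clock: 12.45
position: [0.5255, 0.0995, 0.0636]
tool_rot: [-3.061, 0.0, 1.365]
force: [-0.1, -0.2, -1.7]
grip_width: 0.0106
```

```bash
python3 - <<'E'
from h import *
from workcell import bot,grab_frame
rear(bot)
to(bot,(.0195,0,.0441),0.03,4)
E
```

```text
rear case mm [18.1 -0.1 44.7] yaw err -0.0007 pitch 0.08 roll -0.0004 F [-0.1 -0.2 -1.7] M [-0.03 -0.09 -0.04] w 0.0106 t 12.45
dp [[0.0, 0.0004, 0.0014], [0.0, 0.0003, 0.0014], [0.0, 0.0003, 0.0014], [0.0, 0.0003, 0.0014]]
rot each [-0.004   0.     -0.0001] step mm 1.160663079256733 deg 0.717815432792884
```

>>> {"name": "move_arm", "arguments": {
  "jaw": [255,255,255,255,255,255],
  "dp": [
    [0,0.0003,0.0014],
    [0,0.0003,0.0014],
    [0,0.0003,0.0014],
    [0,0.0003,0.0014],
    [0,0,0],
    [0,0,0]
  ],
  "rotation": [
    [-0.004,0,0],
    [-0.004,0,0],
    [-0.004,0,0],
    [-0.004,0,0],
    [0,0,0],
    [0,0,0]
  ]
}}

```text
clock: 13.2
position: [0.5261, 0.0993, 0.0591]
tool_rot: [-3.111, 0.0, 1.365]
force: [-3.6, 0.2, 4.7]
grip_width: 0.0106
```

```bash
python3 - <<'E'
from h import *
from workcell import bot,grab_frame
rear(bot)
to(bot,(.0195,0,.0440),0.0,4)
E
```

```text
rear case mm [19.3 -0.1 44.2] yaw err -0.0007 pitch 0.0302 roll -0.0003 F [-3.6  0.2  4.7] M [0.1  0.8  0.02] w 0.0106 t 13.2
dp [[0.0, -0.0, 0.0008], [0.0, -0.0, 0.0008], [0.0, -0.0, 0.0008], [0.0, -0.0, 0.0008]]
rot each [-0.0024  0.     -0.0001] step mm 0.6578422793864865 deg 0.43263920804650274
```

>>> {"name": "move_arm", "arguments": {
  "jaw": [255,255,255,255],
  "dp": [
    [0,0,0.0008],
    [0,0,0.0008],
    [0,0,0],
    [0,0,0]
  ],
  "rotation": [
    [-0.0024,0,0],
    [-0.0024,0,0],
    [0,0,0],
    [0,0,0]
  ]
}}

```text
clock: 13.7
position: [0.5262, 0.0994, 0.0579]
tool_rot: [-3.127, 0.0, 1.365]
force: [-3.4, 0.5, 7.2]
grip_width: 0.0106
```

>>> {"name": "move_arm", "arguments": {
  "jaw": [255,255,255,255],
  "dp": [
    [0,0,0.0008],
    [0,0,0.0008],
    [0,0,0],
    [0,0,0]
  ],
  "rotation": [
    [-0.0024,0,0],
    [-0.0024,0,0],
    [0,0,0],
    [0,0,0]
  ]
}}

```text
clock: 14.2
position: [0.5262, 0.0994, 0.0567]
tool_rot: [3.141, 0.0, 1.365]
force: [-4.1, 0.4, 11.5]
grip_width: 0.0103
```

```bash
python3 - <<'E'
from h import *
from workcell import bot,grab_frame
rear(bot)
im=grab_frame("wrist");cv2.imwrite("pics/w7.png",cv2.resize(im[60:360,160:560],None,fx=2,fy=2))
E
```

```text
rear case mm [19.7 -0.1 44.3] yaw err -0.0007 pitch -0.0006 roll -0.0001 F [-4.1  0.4 11.5] M [ 0.18  1.26 -0.02] w 0.0103 t 14.2
```

View pics/w7.png

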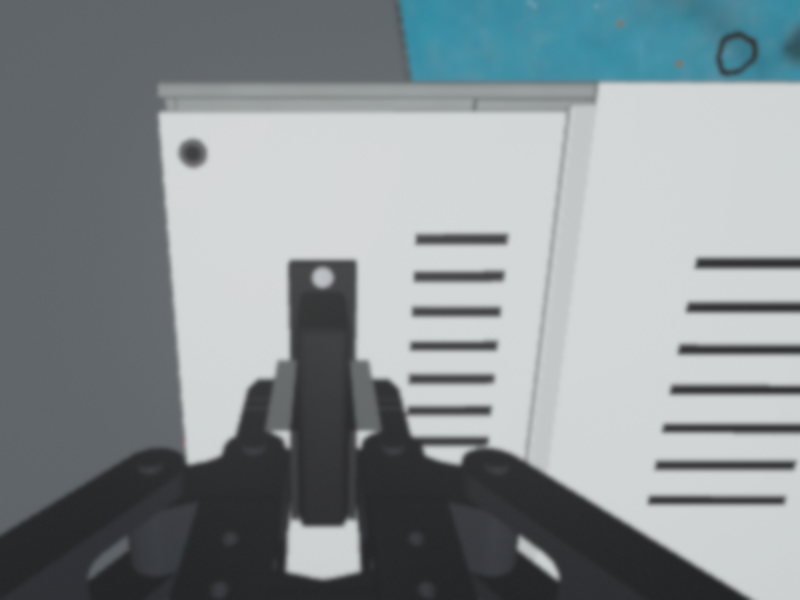

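The cover's front edge (x≈159 px) is flush with the case front (x≈158). Its rear is under the flap, it is flat, and the press force is about 12 N, as expected for the strip fully down. I'll settle briefly and hand in.

>>> {"name": "move_arm", "arguments": {
  "jaw": [255,255,255,255],
  "dp": [
    [0,0,0.0002],
    [0,0,0],
    [0,0,0],
    [0,0,0]
  ],
  "rotation": [
    [0,0,0],
    [0,0,0],
    [0,0,0],
    [0,0,0]
  ]
}}

```text
clock: 14.75
position: [0.5262, 0.0993, 0.0567]
tool_rot: [3.141, 0.0, 1.365]
force: [-5.9, -0.7, 12.5]
grip_width: 0.0104
```

```bash
python3 - <<'E'
from h import *
from workcell import bot,workorder
rear(bot); print(np.abs(bot.observe()["qd"]).max()); print(workorder.job_done())
E
```

```text
rear case mm [19.7 -0.1 44.2] yaw err -0.0008 pitch -0.0005 roll -0.0 F [-5.9 -0.7 12.5] M [0.14 1.36 0.08] w 0.0104 t 14.75
0.0018997125223613515
the job is handed in; nothing more can be done
None
```

I picked up the cover by its grip, tucked its rear edge under the flap, slid it home and pressed the front down flat. I handed the job in at 14.75 s with the gripper still holding it pressed; no verdict is reported.

Last checks, from the measured tool pose and the case position estimated from the pictures (good to about 1–2 mm):

| Check | Reading | Target |
|---|---|---|
| Rear edge, case frame | x 19.7, y −0.1, z 44.2 mm | home is 20, 0, 44 mm |
| Alignment error | about 0.001 rad | under 0.08 rad |
| Tilt | about 0.001 rad | under 0.03 rad |
| Reaction at the wrist | about 12.5 N up, 6 N backwards | under 40 N |
| Arm motion | practically still | cover below 0.02 m/s |

- **Strip:** I could not read the spring strip directly. The upward force fits it being fully pressed, about 12 N at 5 mm.
- **Flap:** I could not read its angle either. It looked undisturbed in the last picture, and the cover's front was flush with the case front.
- **Odd readings:** The gripper showed a 10.4 mm opening on the nominally 12 mm grip, but the hold did not slip. The 6 N backwards push suggests the cover is touching the stop or there is friction.
- **Bench items:** The tool never came near the other items, but I did not take a final picture of them.

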